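# RCD test and switch-on of an interlocked power box

### The job

Put the portable power box on the worktop into service. First press the test button so that the wide RCD lever beside it drops, and lift that lever back up until it stays; only then switch on the three narrow way levers by swinging each fully up. So that the heavy appliances cannot all cut in at once, the ways lock one another inside the box and each comes up only in its turn; the order is not marked, so feel gently, leave a lever that stops short and try another, never force one, and leave the things standing around where they are.

Things in the scene. Friction and masses are not known exactly. Their poses are not given: they have to be found in the camera images.
- box: the power box: desk-shaped grey steel box, 186 mm deep, 290 mm wide, 123 mm high (carrying handle to 162 mm), fixed in place; its low front side faces the robot. Origin: on the worktop under the middle of its sloping panel; x to its back, y to its left as seen from the robot, z up
- panel: the box's sloping front face, 32 degrees from level. Origin in the middle of the face, 78 mm above the worktop; x up the slope, y to the left, z straight out of the face (up and towards the robot), along which the face is free. It reaches 85 mm up and down the slope, 145 mm to each side. Across it from the left, at y = +81, +27, -27, -81 mm: RCD lever, left, middle, right way lever
- hood_lip (a point): middle of the front lip of the drip hood, a grey sheet 282 mm wide that stands out of the panel's upper edge: from panel x = 89 mm at the face forward to this lip at x = 58 mm, 70 mm out of the face (lip radius 3 mm). A tool held vertically does not get at the levers under it; one tilted 20 to 35 degrees, about along the panel's z, does
- rcd_tip (a point): free end of the RCD lever, the wide one: black plastic T, 10 mm thick along x, crossbar 36 mm along y and 20 mm high, stem 12 mm wide. The hinge runs along y at panel x = 0, 12 mm under the face; this point is 54 mm from it, at x = -27 (down) or +27 mm (up), 35 mm out of the face
- rcd (a joint): RCD lever, swings in the panel's x-z plane: rad, 0 = down (off, leaning 30 degrees down the slope), 1.05 = up (on, 30 degrees up the slope), above 0.9 is up. Starts up. An over-centre spring throws it to the nearer side of its change-over at 0.75, so it must be lifted past that to stay up; lifting takes about 2 N square at its end, 5 N or more if the fingertips rub along it
- test_button_top (a point): middle of the top of the test button, a grey round button 18 mm across, 12 mm out of the face, at panel x = -62, y = +81 mm, down the slope from the RCD lever
- test_button (a joint): m, 0 = out, 0.008 = fully in; moves straight into the face. Some 4 to 5 N trips the RCD lever after about 5 mm; the button springs back
- way_left_tip (a point): free end of the left way lever, a narrow one: black plastic, 10 mm thick along x (11 mm at the rounded end), 14 mm wide along y. The hinge runs along y at panel x = 0, 12 mm under the face; this point is 54 mm from it, at x = -27 (down) or +27 mm (up), 35 mm out of the face
- way_middle_tip (a point): free end of the middle way lever, a narrow one: black plastic, 10 mm thick along x (11 mm at the rounded end), 14 mm wide along y. The hinge runs along y at panel x = 0, 12 mm under the face; this point is 54 mm from it, at x = -27 (down) or +27 mm (up), 35 mm out of the face
- way_right_tip (a point): free end of the right way lever, a narrow one: black plastic, 10 mm thick along x (11 mm at the rounded end), 14 mm wide along y. The hinge runs along y at panel x = 0, 12 mm under the face; this point is 54 mm from it, at x = -27 (down) or +27 mm (up), 35 mm out of the face
- way_left (a joint): left way lever: rad, 0 = down (off, leaning 30 degrees down the slope), 1.05 = up (on, 30 degrees up the slope), above 0.9 is up. Starts down. An over-centre spring throws it to the nearer side of 0.52; a free lever takes about 2 N square at its end, 5 N or more if the fingertips rub along it (the end rides 7 mm farther out of the face at mid swing). All three way levers are alike
- way_middle (a joint): middle way lever, values as the left one. A locked way lever meets a springy stop at about 0.12, reaches about 0.19 with 9 N at its end and stops dead at about 0.33 with 25 N; it falls back when let go. Never put more than 25 N on any lever
- way_right (a joint): right way lever, values as the left one. Inside the box a locking dog sits between each two neighbouring ways (left-middle and middle-right); each is set one way or the other, unseen, and keeps one of its two levers locked down until the other is up
- mug_b: white mug with red inside, 87x120x96 mm, handle to its own -y; bystander, origin in the middle of its underside
- salt_jar: small jar with white lid, 47 mm across, 98 mm tall; bystander, origin in the middle of its underside
- kitchen_timer: small black and white timer lying flat, 34x46x27 mm; bystander, origin in the middle of its underside
- tea_spoon: steel teaspoon lying flat, 130 mm along its x, 26 mm wide, 11 mm high; bystander, origin in the middle of its underside
- spice_jar: small jar with red lid, 45 mm across, 106 mm tall; bystander, origin in the middle of its underside

How it is judged:
On the way, in this order (a step that is already met when the one before it is completed fails the run):
1. the test button is pressed in and the RCD lever has dropped (value of joint test_button above 0.003 m and value of joint rcd below 0.3 rad).
2. the RCD lever is lifted back up and stays (value of joint rcd above 0.9 rad), for 0.2 s.
3. then all three way levers are switched on, with the RCD lever still up (value of joint each of rcd, way_left, way_middle, way_right above 0.9 rad), for 0.2 s.
At the end, for the whole second after the job is handed in: the RCD lever and all three way levers stand fully up (each joint above 0.9 of 1.05 rad) and the test button is out (within 2 mm) (all of step 3 and value of joint test_button below 0.002 m); the robot touches nothing.
It fails at once if a lever is forced with more than 25 N (contact force between any of rcd, way_left, way_middle, way_right and the fingers above 25 N).
It fails at once if a bystander (mug, jar, timer or spoon) is pushed more than 30 mm (distance of any of mug_b, salt_jar, kitchen_timer, tea_spoon, spice_jar from where it was at the start of the episode above 0.03 m).
It also fails if it takes over 58 s, if anything falls off the work surface, if the arm or the gripper's body presses on something with over 40 N, if the wrist force passes 120 N, or if a joint passes its speed limit or range.

### The arm

A 6-joint arm with a two-finger parallel gripper is mounted at the origin on a cart in front of the work surface, level with it; the furniture and walls round the work are solid. World frame = base frame: x ahead of the robot, y to its left, z up, the work surface at z = 0. Lengths are in m, angles in rad, forces in N, time in s.
With the tool pointing down it reaches from about 0.35 to 0.775 m from the base axis. Payload 5.5 kg.
Tool frame: the origin (TCP) lies between the finger pads; the fingertips stand 14 mm ahead of it and the grasp point (between the pads) lies 5 mm behind it; z points along the fingers, y is the line along which they close (so a half turn about z gives the same grasp; the last joint's range is limited). The gripper opens to 85 mm and grips with 20 to 120 N. Pads are 22 mm wide; open, the fingers measure 114 mm over their backs; the gripper's body (76 mm by 85 mm) begins 54 mm behind the grasp point. The pads swing forward as they close: fully open they stand 13 mm farther back than shut.
Start: joints at [-1.449, 0.313, 0.046, 1.304, 0, 1.431], TCP at [0.149, -0.555, 0.245] pointing down, gripper open.
Joint ranges: [-2.76, 2.76], [-0.86, 1.69], [-1.03, 1.26], [-2.2, 2.34], [-1.47, 1.5], [-3.14, 3.14]. Speed limits (rad/s): [2.57, 2.57, 3.14, 3.14, 3.14, 3.14].

### API

Orientations are given as a unit quaternion [w, x, y, z].
In Python, from workcell import move_to, move_linear, move_j, gripper_open, grasp, sleep, inverse_kinematics, snapshot, Unreachable, sign_off, read_time_s, read_joints, read_joint_velocities, read_tau, read_tcp_pos, read_ee_rot, read_contact_force, read_wrist_torque, read_grip_width, read_grasp_force gives the robot as it stands. The module is installed in compiled form; this text tells all that it offers. Calls block until the motion is done:
- move_to(position, orientation): joint-space move of the TCP to a pose.
- move_linear(position, rot=None, max_speed=0.15, max_force=None): straight line of the TCP; rot=None keeps the orientation; max_speed is the mean speed in m/s. With max_force (N) it stops when the force on the tool has changed by that much, and returns True; else False.
- move_j(angles): joint-space move.
- gripper_open() and grasp(f_grip=None): open the fingers fully, or close them until they stop; f_grip is the grip in N (None keeps the last).
- sleep(seconds).
- inverse_kinematics(position, orientation): joint angles nearest the present ones, or None.
- snapshot(name): name is "scene" or "top"; returns a dict with "color" (400x640x3 uint8, red, green, blue), "fx", "fy", "cx", "cy" (pixels), "k1" (the pictures are not rectified: a ray, as slopes to the right and down, at radius r is drawn at 1 + k1 r^2 times it, then the intrinsics apply), "rvec" (rotation vector, rad) and "tvec" (3), from world to camera coordinates, as OpenCV has them. Camera axes: x right, y down, z forward; pixel columns grow to the right and rows downward; lengths in m; the calibration is good to about 2 mm. A picture is of the moment at which its call begins. There is no depth.
A pose or a line that the arm cannot do raises Unreachable and nothing moves.
- sign_off(): hands the job in; it is judged then, once.
Readings, each from a call of its own:
- read_time_s(): time.
- read_joints(): joint angles.
- read_joint_velocities(): joint speeds.
- read_tau(): joint torques, N m.
- read_tcp_pos(): TCP position.
- read_ee_rot(): TCP orientation.
- read_contact_force(): force on the tool from outside, world axes, zero at the start.
- read_wrist_torque(): the same for the moment, N m.
- read_grip_width(): finger opening in m.
- read_grasp_force(): force on a finger pad.
Only numpy, scipy, OpenCV 4.12 (cv2) and the standard library are available. Lean on these libraries where they do the work, as an engineer would, in place of code of your own. Each camera call takes 0.05 s, during which the arm holds its last target. There are 200 camera calls.

## Working session

There is one attempt and no reset: what is moved stays moved. The work goes in short steps, each a Python script; the robot and the scene stay as the last script left them, time stands still between calls to the robot, and variables do not carry over. Pictures are saved under pics/ and viewed, at most 10 in all, crops included, and the job is handed in when it is done.

```bash
mkdir -p pics; python3 - <<'E'
from workcell import *
import cv2
for n in("scene","top"):
    s=snapshot(n); cv2.imwrite(f"pics/{n}0.png",s["color"][:,:,::-1])
    print(n,{k:v for k,v in s.items() if k!="color"})
print(read_time_s(),read_ee_rot(),read_grip_width())
E
```

```text
scene {'fx': 435.07451254526694, 'fy': 435.07451254526694, 'cx': 323.86293171623674, 'cy': 205.01626303799208, 'k1': -0.06342822022660288, 'rvec': array([ 0.7640237 , -2.43886704,  1.30544141]), 'tvec': array([0.44104906, 0.24597972, 0.86601709])}
top {'fx': 423.3564606448854, 'fy': 423.3564606448854, 'cx': 320.8365096308432, 'cy': 201.0279623432285, 'k1': -0.07886322117179492, 'rvec': array([ 2.1508492 , -2.15397047,  0.10396681]), 'tvec': array([0.05113751, 0.54918053, 1.09735441])}
0.1 [-8.17960179e-04  9.91444361e-01  1.30527432e-01  1.42228402e-05] 0.08519307250722355
```

View pics/scene0.png

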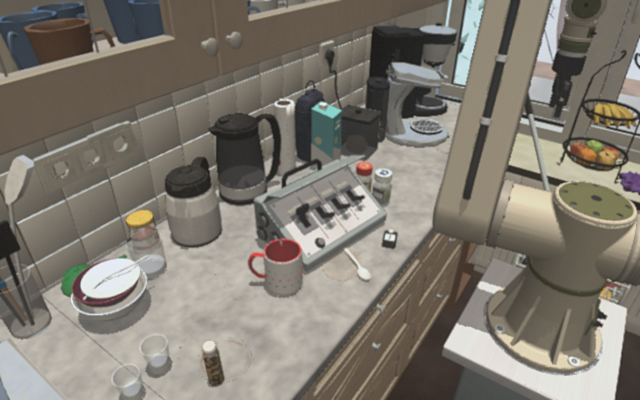

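View pics/top0.png

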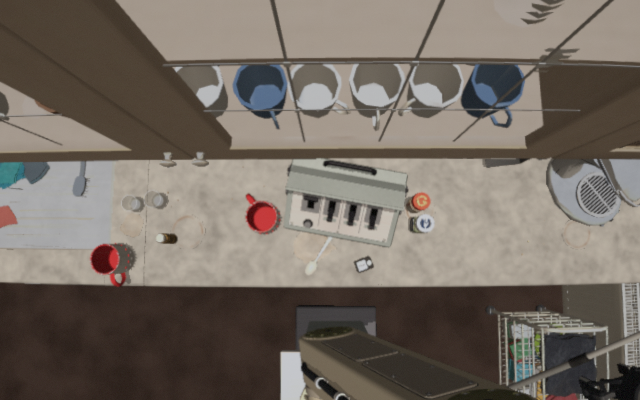

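The scene view shows the box at about (255–385, 160–265), with the mug to its left front and the jars at its right. In the top view the box spans (285–408, 160–247), turned slightly. I'll enlarge both.

```bash
python3 - <<'E'
import cv2
a=cv2.imread("pics/scene0.png")[155:275,245:395]; cv2.imwrite("pics/sc.png",cv2.resize(a,None,fx=5,fy=5,interpolation=cv2.INTER_CUBIC))
a=cv2.imread("pics/top0.png")[152:252,280:413]; cv2.imwrite("pics/tc.png",cv2.resize(a,None,fx=6,fy=6,interpolation=cv2.INTER_CUBIC))
E
```

```text
(no output)
```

View pics/sc.png

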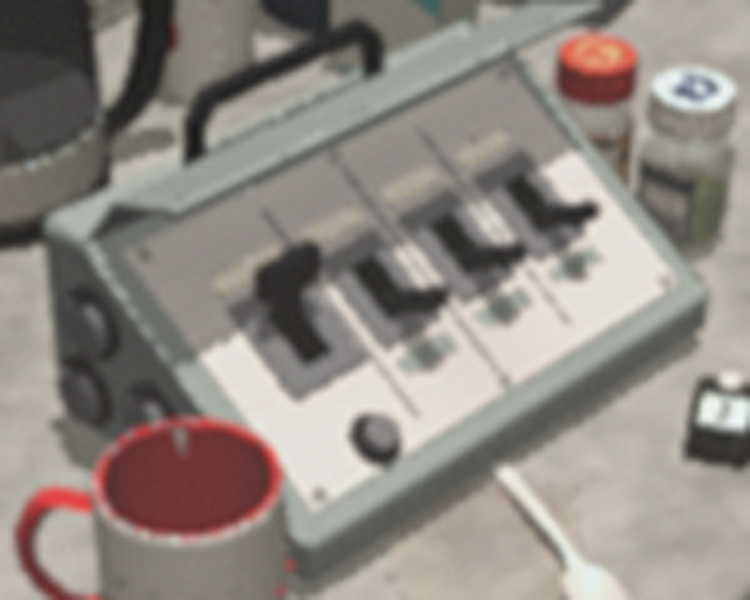

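View pics/tc.png

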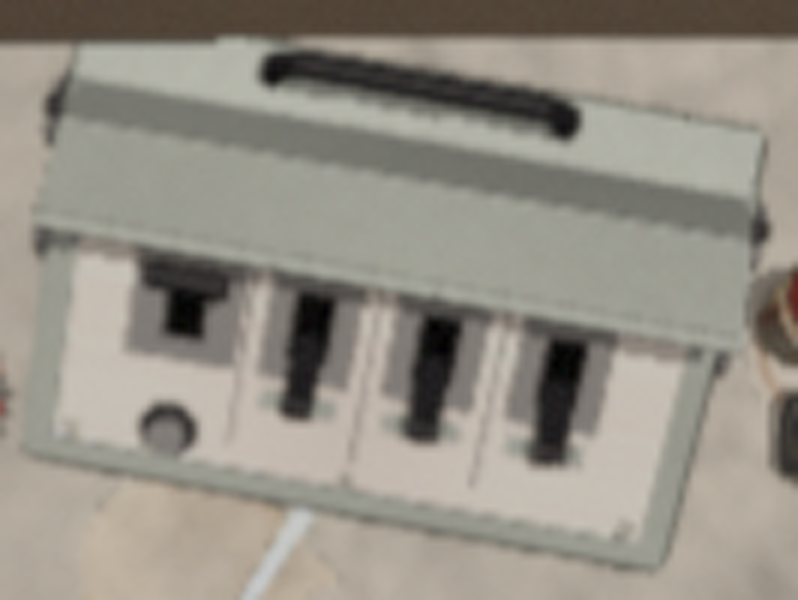

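Panel features (crop pixels): in the scene crop, button (375,432) and way tips (441,298), (518,256), (595,210). In the top crop, button (163,435), way tips (296,415), (422,438), (548,463), hood lip ends (36,225), (742,348), panel front corners about (25,455), (655,568). I'll fit x, y and yaw.

```bash
cat > h.py <<'E'
import numpy as np, cv2
from scipy.spatial.transform import Rotation as R
from scipy.optimize import least_squares
def proj(s,P):
    P=np.asarray(P,float)
    return cv2.projectPoints(P.reshape(-1,1,3),s["rvec"],s["tvec"],np.array([[s["fx"],0,s["cx"]],[0,s["fy"],s["cy"]],[0,0,1.]]),np.array([s["k1"],0,0,0,0]))[0].reshape(-1,2)
T=np.radians(32)
RP=np.array([[np.cos(T),0,-np.sin(T)],[0,1,0],[np.sin(T),0,np.cos(T)]])
def panel(b,p):   # b=x,y,yaw ; p panel coordinates in mm
    return (np.r_[b[:2],0.078]+(R.from_euler("z",b[2]).as_matrix()@RP@(np.atleast_2d(p)/1000.).T).T)
E
cat > fit.py <<'E'
from h import *; from workcell import snapshot
S=[([-62,81,12],375,432),([-27,27,35],441,298),([-27,-27,35],518,256),([-27,-81,35],595,210)]
Tp=[([-62,81,12],163,435),([-27,27,35],296,415),([-27,-27,35],422,438),([-27,-81,35],548,463),([58,141,70],36,225),([58,-141,70],742,348),([-85,145,0],25,455),([-85,-145,0],655,568)]
def obs(L,f,o): return np.array([l[0] for l in L]),(np.array([l[1:] for l in L])+.5)/f-.5+o
s,t=snapshot("scene"),snapshot("top")
A=obs(S,5,[245,155]);B=obs(Tp,6,[280,152])
def res(b,full=False):
    r=[proj(s,panel(b,A[0]))-A[1],proj(t,panel(b,B[0]))-B[1]]
    return r if full else np.concatenate(r).ravel()
q=least_squares(res,[.55,0,0],loss="soft_l1"); b=q.x
print(b,np.degrees(b[2])); [print(x.round(2)) for x in res(b,True)]
for L in(0,1):
    idx=[None]; r=least_squares(lambda b:res(b,True)[L].ravel(),b); print("single cam",L,r.x)
np.save("b.npy",b)
E
python3 fit.py
```

```text
[ 0.52714525 -0.00491673 -0.18593668] -10.653387066578643
[[ 1.69  0.04]
 [-0.27  0.8 ]
 [-0.14  0.27]
 [-0.94  1.07]]
[[ 0.37  0.82]
 [-0.16  0.34]
 [ 0.04  0.45]
 [ 0.28  0.22]
 [-0.23 -1.29]
 [ 0.28 -0.07]
 [-0.76 -1.58]
 [ 2.1  -0.27]]
single cam 0 [ 0.52806529 -0.00777906 -0.21665698]
single cam 1 [ 0.5267418  -0.00419361 -0.18180147]
```

Both cameras agree to about 3 mm, giving a box at (0.527, -0.005) with yaw -10.7°. Next I'll check reach for a tool held along the panel's z.

```bash
cat >> h.py <<'E'
b=np.load("b.npy") if __import__("os").path.exists("b.npy") else None
def quat(flip=1,tilt=32,dy=0):
    z=R.from_euler("z",b[2]).as_matrix()
    t=np.radians(tilt); c,s=np.cos(t),np.sin(t)
    zt=z@np.array([s,0,-c]); xt=flip*(z@np.array([c,0,s])); yt=np.cross(zt,xt)
    q=R.from_matrix(np.c_[xt,yt,zt]).as_quat(); return np.r_[q[3],q[:3]]
TIP=14.  # fingertips ahead of TCP, mm
def tcp(x,y,z,tip=None): # TCP for fingertip centre at panel x,y,z mm (tool along panel -z)
    return panel(b,[x,y,z+(TIP if tip is None else tip)])[0]
E
python3 - <<'E'
from h import *; from workcell import *
for f in(1,-1):
  for p in[(-66,81,90),(-66,81,4),(-50,81,25),(5,81,35),(-50,-81,25),(5,-81,35)]:
    q=inverse_kinematics(tcp(*p),quat(f)); print(f,p,tcp(*p).round(3),None if q is None else np.round(q,2))
E
```

```text
1 (-66, 81, 90) [0.433 0.095 0.131] [ 0.15 -0.2  -0.98  0.26 -0.17 -2.86]
1 (-66, 81, 4) [0.478 0.087 0.058] [ 0.1   0.03 -1.02 -0.03 -0.15 -2.89]
1 (-50, 81, 25) [0.48  0.086 0.085] [ 0.1  -0.02 -0.98  0.07 -0.15 -2.9 ]
1 (5, 81, 35) [0.521 0.079 0.122] [ 0.07 -0.02 -0.86  0.19 -0.14 -2.92]
1 (-50, -81, 25) [ 0.45  -0.073  0.085] None
1 (5, -81, 35) [ 0.491 -0.081  0.122] [-0.39 -0.11 -0.93  0.19  0.11  2.97]
-1 (-66, 81, 90) [0.433 0.095 0.131] [ 0.15 -0.2  -0.98  0.26 -0.17  0.29]
-1 (-66, 81, 4) [0.478 0.087 0.058] [ 0.1   0.03 -1.02 -0.03 -0.15  0.25]
-1 (-50, 81, 25) [0.48  0.086 0.085] [ 0.1  -0.02 -0.98  0.07 -0.15  0.25]
-1 (5, 81, 35) [0.521 0.079 0.122] [ 0.07 -0.02 -0.86  0.19 -0.14  0.22]
-1 (-50, -81, 25) [ 0.45  -0.073  0.085] None
-1 (5, -81, 35) [ 0.491 -0.081  0.122] [-0.39 -0.11 -0.93  0.19  0.11 -0.17]
```

```bash
cat >> h.py <<'E'
TILT=22
def tcp(x,y,z,tilt=None):
    w=R.from_quat(np.roll(quat(-1,tilt or TILT),-1)).as_matrix()[:,2]
    return panel(b,[x,y,z])[0]-TIP/1000*w
E
python3 - <<'E'
from h import *; from workcell import *
for t in(20,22,25,28):
  for p in[(-66,81,70),(-66,81,2),(-55,81,50),(-55,-81,50),(-55,-81,22),(8,-81,35)]:
    q=inverse_kinematics(tcp(*p,tilt=t),quat(-1,t)); print(t,p,tcp(*p,tilt=t).round(3),None if q is None else np.round(q,2))
E
```

```text
20 (-66, 81, 70) [0.446 0.093 0.116] [ 0.09 -0.06 -0.79  0.5  -0.09  0.26]
20 (-66, 81, 2) [0.481 0.086 0.058] [ 0.06  0.1  -0.82  0.32 -0.08  0.23]
20 (-55, 81, 50) [0.466 0.089 0.104] [ 0.07 -0.01 -0.78  0.46 -0.09  0.24]
20 (-55, -81, 50) [ 0.436 -0.07   0.104] [-0.39 -0.09 -0.86  0.46  0.07 -0.19]
20 (-55, -81, 22) [ 0.45  -0.073  0.081] [-0.38 -0.02 -0.87  0.38  0.07 -0.18]
20 (8, -81, 35) [ 0.496 -0.081  0.125] [-0.36  0.01 -0.71  0.51  0.06 -0.16]
22 (-66, 81, 70) [0.446 0.093 0.115] [ 0.09 -0.08 -0.83  0.45 -0.1   0.26]
22 (-66, 81, 2) [0.481 0.086 0.058] [ 0.07  0.08 -0.85  0.26 -0.09  0.24]
22 (-55, 81, 50) [0.465 0.089 0.104] [ 0.08 -0.02 -0.81  0.41 -0.1   0.25]
22 (-55, -81, 50) [ 0.435 -0.07   0.104] [-0.39 -0.11 -0.89  0.42  0.08 -0.19]
22 (-55, -81, 22) [ 0.45  -0.073  0.08 ] [-0.38 -0.04 -0.9   0.33  0.07 -0.18]
22 (8, -81, 35) [ 0.495 -0.081  0.125] [-0.36 -0.02 -0.74  0.46  0.07 -0.16]
25 (-66, 81, 70) [0.445 0.093 0.115] [ 0.11 -0.1  -0.88  0.38 -0.12  0.27]
25 (-66, 81, 2) [0.48  0.086 0.057] [ 0.08  0.06 -0.9   0.18 -0.11  0.24]
25 (-55, 81, 50) [0.464 0.089 0.104] [ 0.09 -0.05 -0.86  0.34 -0.12  0.25]
25 (-55, -81, 50) [ 0.434 -0.07   0.104] [-0.4  -0.14 -0.94  0.34  0.09 -0.2 ]
25 (-55, -81, 22) [ 0.449 -0.073  0.08 ] [-0.39 -0.07 -0.96  0.25  0.09 -0.19]
25 (8, -81, 35) [ 0.495 -0.081  0.125] [-0.37 -0.05 -0.8   0.39  0.08 -0.16]
28 (-66, 81, 70) [0.444 0.093 0.115] [ 0.12 -0.13 -0.92  0.3  -0.14  0.27]
28 (-66, 81, 2) [0.48  0.086 0.057] [ 0.09  0.05 -0.96  0.09 -0.13  0.24]
28 (-55, 81, 50) [0.464 0.089 0.104] [ 0.1  -0.07 -0.91  0.26 -0.13  0.26]
28 (-55, -81, 50) [ 0.434 -0.07   0.104] [-0.41 -0.17 -1.    0.27  0.11 -0.2 ]
28 (-55, -81, 22) [ 0.448 -0.073  0.08 ] [-0.4  -0.09 -1.01  0.17  0.1  -0.19]
28 (8, -81, 35) [ 0.494 -0.081  0.124] [-0.37 -0.07 -0.85  0.31  0.09 -0.17]
```

```bash
sed -i 's/^TILT=22/TILT=25/' h.py; python3 - <<'E'
from h import *; from workcell import *; import cv2
Q=quat(-1,TILT)
grasp(30); print("w",read_grip_width())
move_to(tcp(-66,81,40)+[-.05,0,.15],Q); print(read_time_s(),read_tcp_pos())
move_linear(tcp(-65,81,25)); 
print(read_time_s(),read_contact_force().round(2), (read_tcp_pos()-tcp(-65,81,25)).round(4))
r=move_linear(tcp(-65,81,0),max_speed=.03,max_force=10)
sleep(.2)
p=read_tcp_pos(); n=(tcp(0,0,1)-tcp(0,0,0))*1000
print(r,"tip z mm",(p-tcp(-65,81,0))@n*1000,read_contact_force().round(2),read_time_s())
s=snapshot("scene"); cv2.imwrite("pics/p1.png",cv2.resize(s["color"][130:280,230:410,::-1],None,fx=4,fy=4))
E
```

```text
w -0.00012163951780032094
3.4333 [0.41092671 0.08958349 0.23980597]
4.7333 [0.07 0.81 0.21] [0.0003 0.     0.0005]
True tip z mm 4.1222140999933305 [-5.74  0.66 10.1 ] 5.6167
```

View pics/p1.png

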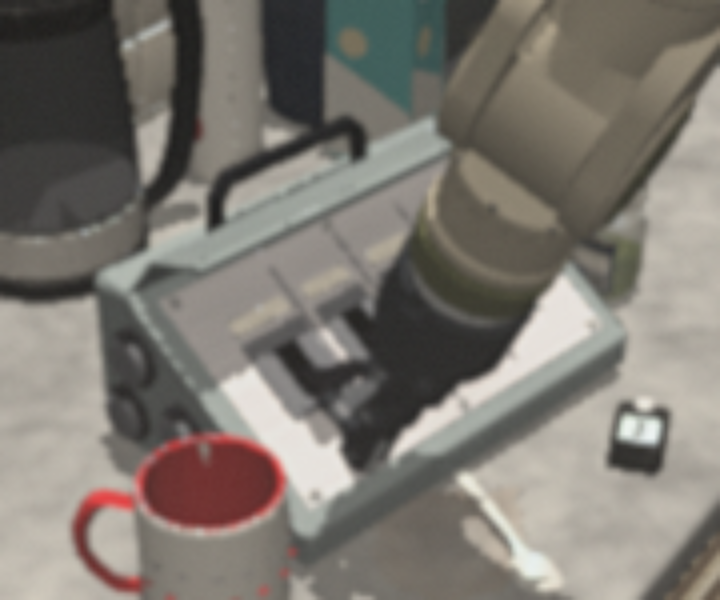

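The fingertip bottomed at z = 4.1 mm, as expected for a fully pressed button. The picture shows the RCD crossbar dropped towards the gripper at about (340,380). Now I'll lift it.

```bash
cat >> h.py <<'E'
def lift(y,lim=10,end=6):
    from workcell import move_linear,read_contact_force,read_tcp_pos
    move_linear(tcp(-56,y,25),max_speed=.1)
    for x,z in((-26,32),(-12,33),(end,31)):
        f0=np.linalg.norm(read_contact_force())
        r=move_linear(tcp(x,y,z),max_speed=.04,max_force=max(3,lim+1-f0) if f0>1.5 else lim)
        p=(read_tcp_pos()-tcp(0,y,0)); ux=(tcp(1,0,0)-tcp(0,0,0))*1000
        print("y",y,"x->",x,"stopped" if r else "ok","at x",round(p@ux*1000,1),"F",read_contact_force().round(1),flush=True)
        if r: break
    else: r=False
    move_linear(tcp(-58,y,36) if r else tcp(-40,y,62),max_speed=.12)
    if r: move_linear(tcp(-58,y,62),max_speed=.12)
    return not r
E
python3 - <<'E'
from h import *; from workcell import *; import cv2
move_linear(tcp(-66,81,24),max_speed=.08)
print(lift(81), read_time_s(), read_contact_force().round(2))
move_linear(tcp(-60,27,90))
s=snapshot("top"); a=s["color"][152:252,280:413,::-1]
t=snapshot("scene"); c=t["color"][155:255,262:395,::-1]
cv2.imwrite("pics/p2.png",cv2.resize(np.vstack([a,c]),None,fx=3,fy=3,interpolation=cv2.INTER_CUBIC)); print(read_time_s())
E
```

```text
y 81 x-> -26 ok at x -25.9 F [-1.9  0.6  0.2]
y 81 x-> -12 ok at x -10.9 F [-0.5  0.2  0.3]
y 81 x-> 6 ok at x 6.2 F [-0.2  0.2  0.1]
True 8.9417 [-0.3  -0.25  1.02]
9.6167
```

View pics/p2.png

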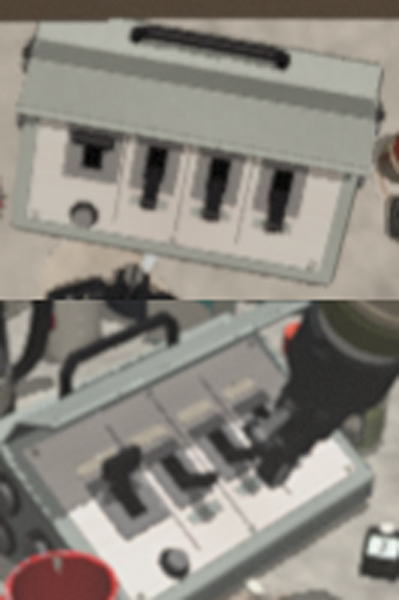

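Both views show the RCD lever up again (top (92,148), scene (122,475)), with the button out and the way levers down. Now the ways.

```bash
python3 - <<'E'
from h import *; from workcell import *; import cv2
todo=[27,-27,-81]; 
for k in range(6):
    if not todo: break
    y=todo.pop(0)
    if k: move_linear(tcp(-62,y,62),max_speed=.15)
    ok=lift(y); print(y,ok,round(read_time_s(),1))
    if not ok: todo.append(y)
print("left",todo)
move_linear(tcp(-62,y,110))
s=snapshot("top"); a=s["color"][152:252,280:413,::-1]
t=snapshot("scene"); c=t["color"][155:255,262:395,::-1]
cv2.imwrite("pics/p3.png",cv2.resize(np.vstack([a,c]),None,fx=3,fy=3,interpolation=cv2.INTER_CUBIC)); print(read_time_s())
E
```

```text
y 27 x-> -26 stopped at x -39.8 F [-1.5 -0.2 -1.4]
27 False 11.6
y -27 x-> -26 stopped at x -39.6 F [-1.   0.9 -0.5]
-27 False 13.8
y -81 x-> -26 stopped at x -39.7 F [-0.6  0.1 -2.7]
-81 False 16.1
y 27 x-> -26 stopped at x -39.5 F [-0.9  0.5 -1.3]
27 False 18.7
y -27 x-> -26 stopped at x -39.5 F [-1.2 -0.3 -0.6]
-27 False 20.9
y -81 x-> -26 stopped at x -39.4 F [-1.4  0.2 -1.5]
-81 False 23.1
left [27, -27, -81]
23.725
```

View pics/p3.png

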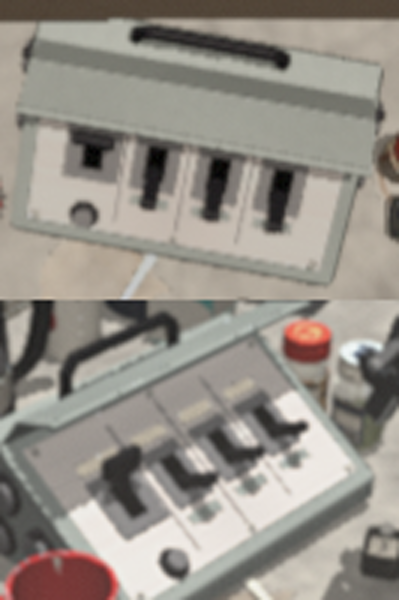

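All three stopped at the same place with almost no static force. That looks like a touch-contact transient rather than a lock, which would hold 10 N. I'll touch slowly, then resume when the static force is small.

```bash
cat >> h.py <<'E'
def lift2(y,tries=3):
    from workcell import move_linear,read_contact_force,read_tcp_pos,sleep
    ux=(tcp(1,0,0)-tcp(0,0,0))*1000
    X=lambda:(read_tcp_pos()-tcp(0,y,0))@ux*1000
    move_linear(tcp(-56,y,25),max_speed=.1); move_linear(tcp(-45,y,26),max_speed=.04,max_force=8)
    n=0
    for x,z in((-26,32),(-12,33),(6,31)):
        while move_linear(tcp(x,y,z),max_speed=.02,max_force=10):
            f=read_contact_force(); sleep(.1); g=read_contact_force(); n+=1
            print("y",y,"stop at",X().round(1),"F",f.round(1),"then",g.round(1),flush=True)
            if np.linalg.norm(g)>6 or n>tries: n=99; break
        if n==99: break
        print("y",y,"x",X().round(1),"F",read_contact_force().round(1),flush=True)
    ok=n<99
    move_linear(tcp(-40,y,62) if ok else tcp(-58,y,36),max_speed=.12)
    if not ok: move_linear(tcp(-58,y,62),max_speed=.15)
    return ok
E
python3 - <<'E'
from h import *; from workcell import *; import cv2
move_linear(tcp(-62,-81,62)); print(lift2(-81),read_time_s())
E
```

```text
y -81 x -31.6 F [-7.5  0.3 -3.3]
y -81 stop at -33.6 F [-2.9  0.1 -2.8] then [-3.2 -1.3 -2. ]
y -81 stop at -34.5 F [-1.5  0.3 -1.6] then [-0.5 -0.4 -1.3]
y -81 stop at -34.9 F [-1.2 -0.6 -1.1] then [-0.2 -1.2 -1.2]
y -81 stop at -35.2 F [-1.5  0.  -1.6] then [-2.5  0.3 -0.4]
False 29.2333
```

The right lever is really locked: about 8 N at roughly 10 mm of travel, with the arm lagging its target. The earlier stops were fast-touch transients. I'll try the others slowly and judge by the lag and force at the end of the first segment.

```bash
cat >> h.py <<'E'
def lift3(y):
    from workcell import move_linear,read_contact_force,read_tcp_pos,read_time_s
    ux=(tcp(1,0,0)-tcp(0,0,0))*1000
    X=lambda:(read_tcp_pos()-tcp(0,y,0))@ux*1000
    move_linear(tcp(-56,y,25),max_speed=.12); move_linear(tcp(-45,y,26),max_speed=.05,max_force=8)
    ok=True
    for x,z,v in((-26,32,.02),(-12,33,.025),(6,31,.04)):
        r=move_linear(tcp(x,y,z),max_speed=v,max_force=10)
        if r and X()<-37: r=move_linear(tcp(x,y,z),max_speed=v,max_force=10)
        f=read_contact_force(); print("y",y,"r",r,"x",X().round(1),"F",f.round(1),flush=True)
        if r or (np.linalg.norm(f)>6.5 and x-X()>2.5): ok=False; break
    if ok: move_linear(tcp(-40,y,62),max_speed=.15)
    else: move_linear(tcp(-58,y,36),max_speed=.12); move_linear(tcp(-58,y,62),max_speed=.2)
    print(y,ok,read_time_s(),flush=True)
    return ok
E
python3 - <<'E'
from h import *; from workcell import *; import cv2
move_linear(tcp(-62,-27,62)); a=lift3(-27)
E
```

```text
y -27 r False x -25.4 F [-0.6 -0.4 -0.1]
y -27 r False x -12.1 F [-0.7 -0.3 -0.6]
y -27 r False x 6.0 F [-0.8 -1.1 -0.4]
-27 True 33.55
```

Middle went through freely, so left and right should now be free too.

```bash
python3 - <<'E'
from h import *; from workcell import *; import cv2
move_linear(tcp(-60,-81,62),max_speed=.2); a=lift3(-81)
move_linear(tcp(-62,-81,85),max_speed=.2)
s=snapshot("top"); a=s["color"][152:252,280:413,::-1]
t=snapshot("scene"); c=t["color"][155:255,262:395,::-1]
cv2.imwrite("pics/p4.png",cv2.resize(np.vstack([a,c]),None,fx=3,fy=3,interpolation=cv2.INTER_CUBIC)); print(read_time_s())
E
```

```text
y -81 r False x -25.5 F [-0.6  0.2  0.5]
y -81 r False x -12.0 F [-0.2 -0.1  0.6]
y -81 r False x 5.9 F [-0.1  0.7  0.4]
-81 True 37.8
38.2083
```

View pics/p4.png

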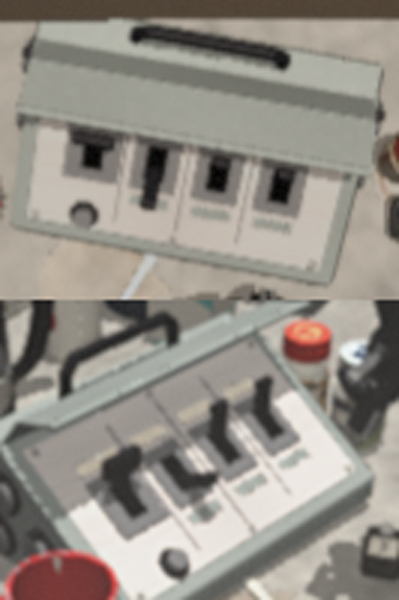

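The picture shows middle (scene (220,430)) and right (265,408) up, with the left lever still down at (190,475). Now the left.

```bash
python3 - <<'E'
from h import *; from workcell import *; import cv2
move_linear(tcp(-62,27,70),max_speed=.2); ok=lift3(27)
move_linear(tcp(-66,0,110),max_speed=.15)
move_linear(tcp(-66,-60,120),max_speed=.2)
s=snapshot("top"); a=s["color"][152:252,280:413,::-1]
t=snapshot("scene"); c=t["color"][155:255,262:395,::-1]
cv2.imwrite("pics/p5.png",cv2.resize(np.vstack([a,c]),None,fx=3,fy=3,interpolation=cv2.INTER_CUBIC)); print(read_time_s())
E
```

```text
y 27 r False x -25.4 F [-0.8 -0.7 -0.1]
y 27 r False x -11.9 F [-0.4  0.6  0.5]
y 27 r False x 6.0 F [-0.3 -0.1 -0.8]
27 True 42.775
43.8833
```

View pics/p5.png

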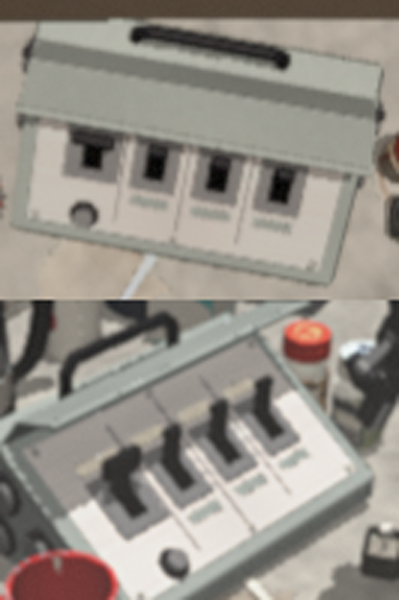

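All four levers stand up (scene crop (122,475), (175,455), (220,430), (265,408)), the button is out and the arm is clear.

```bash
python3 -c "
from workcell import *
print(read_contact_force(),sign_off(),read_time_s())"
```

```text
the job is handed in; nothing more can be done
the job is handed in; nothing more can be done
```

I've handed the job in: the RCD was tripped with the test button and reset, the ways were switched on in the order middle, right, left, and the last pictures (about 44 s of the 58 s limit) show all four levers up, the button out and the arm clear; the verdict wasn't shown, and my first, faster tries stopped at the 10 N force limit on each way lever, so I can't rule out a brief higher peak there.

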